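Load two blanks into their die cavities

TASK

Load the press dies: put the square brass blank into the square cavity and the round copper blank into the round cavity, each lying flat and fully home on the cavity floor, then let go. Each die plate has been left swivelled to an unknown angle on its station, so feel for the angle at which the square blank drops in. Leave the grease tin, the screwdriver and the blue marker where they lie.

Things in the scene. Friction and masses are not known exactly. Their poses are not given: they have to be found in the camera images.
- square_blank_mid (a point): centre (half-way up) of the loose square brass blank, 38 x 38 mm and 22 mm thick, about 0.12 kg, lying flat on the worktop; its x and y axes are square to its sides, z up. It may be inserted in any of its four quarter turns. When home it stands 14 mm proud of the die plate, so grip it by its sides in the upper 12 mm
- round_blank_mid (a point): centre (half-way up) of the loose round copper blank, 46 mm in diameter and 22 mm thick, about 0.12 kg, lying flat on the worktop, z up; when home it too stands 14 mm proud, so grip it in the upper 12 mm
- square_station_seat (a point): centre of the square die's cavity floor, 20 mm above the worktop, z up. Fixed station: dark round base (116 mm foot) with a rigid steel die plate 72 x 72 x 8 mm on it (2 mm screw heads at its corners). Central cavity 41 x 41 mm, 8 mm deep, sides parallel to the plate's. The plate stands at any angle: this entry gives the orientation of the base, NOT of the plate, which is not reported
- square_station_mouth (a point): centre of the square cavity's mouth, at the plate's top, 28 mm above the worktop; 1.5 mm chamfer round it. A blank at a wrong angle rests here, its underside about 28 mm up; pressed lightly and turned by at most a quarter turn it drops 8 mm once its sides agree with the cavity's to about 0.07 rad. The plate does not turn or give
- round_station_seat (a point): centre of the round die's cavity floor, 20 mm above the worktop, z up; same base and plate (72 x 72 x 8 mm, top 28 mm above the worktop), but with a round cavity 49 mm in diameter, 8 mm deep, 1.5 mm chamfer
- grease_tin: bystander: white tin with a green lid, 63 mm across, 35 mm high, standing at the back beside the corner of a big fixed blue parts tub (the tub fills the back left from about x = 0.58 and y = 0.25 on: keep the gripper clear of it); origin at the centre of its underside
- screwdriver: bystander: red-handled screwdriver, 204 mm long, lying behind the stations; origin at the centre of its underside
- blue_marker: bystander: felt marker with blue cap, 142 mm long, lying near the front edge; origin at the centre of its underside
Not all that is in view belongs to the job. Several things look just like the part that bears round_blank_mid: the one meant starts farthest to the robot's right.

How it is judged:
At the end, for the whole second after the job is handed in: both blanks are at rest in their own cavities, fully home on the floor: centre within 4 mm of the cavity's centre from above, less than 13 mm above its floor (11 mm when home), lying flat to 0.06 rad (horizontal distance between square_blank_mid and square_station_seat below 0.004 m and z of square_blank_mid in the frame of square_station_seat below 0.013 m and angle between each of square_blank_mid, round_blank_mid's own z axis and vertical below 0.06 rad and linear speed of each of square_blank, round_blank below 0.01 m/s and horizontal distance between round_blank_mid and round_station_seat below 0.004 m and z of round_blank_mid in the frame of round_station_seat below 0.013 m); the robot touches nothing.
It fails at once if the grease tin, the screwdriver or the blue marker is pushed more than 30 mm (distance of any of grease_tin, screwdriver, blue_marker from where it was at the start of the episode above 0.03 m).
It also fails if it takes over 67 s, if anything falls off the work surface, if the arm or the gripper's body presses on something with over 40 N, if the wrist force passes 120 N, or if a joint passes its speed limit or range.

ROBOT

A 6-joint arm with a two-finger parallel gripper is mounted at the origin on a cart in front of the work surface, level with it; the furniture and walls round the work are solid. World frame = base frame: x ahead of the robot, y to its left, z up, the work surface at z = 0. Lengths are in m, angles in rad, forces in N, time in s.
With the tool pointing down it reaches from about 0.225 to 0.875 m from the base axis. Payload 3.4 kg.
Tool frame: the origin (TCP) lies on the centre line of the jaws, within the pads' length; the fingertips stand 17 mm ahead of it and the grasp point (between the pads) lies 2 mm behind it (nose_length is the distance from the TCP to the fingertips, in m); z points along the fingers, y is the line along which they close (so a half turn about z gives the same grasp; the last joint's range is limited). The gripper opens to 85 mm and grips with 20 to 120 N. Pads are 22 mm wide; open, the fingers measure 114 mm over their backs; the gripper's body (76 mm by 85 mm) begins 54 mm behind the grasp point. The pads swing forward as they close: fully open they stand 13 mm farther back than shut.
Start: joints at [-1.23, 0.276, 1.505, -0, 1.361, -0.121], TCP at [0.256, -0.515, 0.248] pointing down, gripper open.
Joint ranges: [-2.89, 2.89], [-0.75, 2.08], [0.22, 2.7], [-1.18, 4.32], [0.11, 2.71], [-2.7, 2.7]. Speed limits (rad/s): [2.57, 2.57, 3.14, 3.14, 3.14, 3.14].

INTERFACE

Orientations are given as a unit quaternion [w, x, y, z].
In Python, from rig import get_state, get_image, sign_off, find_in, place_of, nose_length gives the robot as it stands.
- The arm moves only by the tool apply_moves, never from a script. Its argument "deltas" is one flat list of numbers, 5 for each row, row after row: the finger opening in mm, from 0 to 85.4, then the shift along the tool's x, y, z in mm, then the turn about the tool's z in degrees. A call has 1 to 12 rows; each row is the pose to reach, as a shift and turn from the pose commanded when the call began, along the tool's axes at that moment; what a row does not reach only later rows make up. A row lasts 1/12 s, in which the tool goes at most 41.7 mm and 7.16 degrees, less where a joint would pass 70% of its speed; a pose out of reach is approached as far as the arm can. A call with a gripper value outside its range is refused whole. The fingers move at their own pace and stop on an object; "squeeze" is the grip in N (left out, the last holds). Time passes only in rows, so rows that repeat a pose let the fingers close. It gives the time, the measured TCP pose, the force, the opening and the grip force at its end, in the units of the state.
- get_state(): the state, without advancing time (a new reading comes with each control period).
- get_image(name): name is "scene" or "top"; returns a dict with "frame" (480x640x3 uint8, red, green, blue), "K" (3x3 intrinsics, pixels), "position" and "orientation" of the camera in the world. Camera axes: x right, y down, z forward; pixel columns grow to the right and rows downward; lengths in m; the calibration is good to about 2 mm. A picture is of the moment at which its call begins. There is no depth.
- sign_off(): hands the job in; it is judged then, once.
Trained networks look in a picture, given as the dict that the camera call returned (one of the last four; its "shot" number tells which), for a name from the list of things; names that differ only in an ending like _2 or _b are one class to them, and where a whole thing is asked for, a point or a joint stands for the part that bears it (a point fixed in the world has none). Each returns a list of dicts, best first, with "score" (0 to 1); they miss things now and then, are a little off and sometimes report something else, mostly with a low value. They report only what shows in the picture. A call takes as long as a camera call. They do not tell look-alikes from the thing itself.
- find_in(query, picture): "point" ([column, row] in pixels, amid what is visible of it).
- place_of(query, picture): "point" ([column, row] in pixels: a listed point, or the origin of a listed thing).
The state is a dict: "clock": time; "qpos": joint angles; "qd": joint speeds; "effort": joint torques, N m; "position": TCP position; "ee_rot": TCP orientation; "contact_force": force on the tool from outside, world axes, zero at the start; "moment": the same for the moment, N m; "width": finger opening in m; "gripper_force": force on a finger pad.
Only numpy, scipy, OpenCV 4.12 (cv2) and the standard library are available. Lean on these libraries where they do the work, as an engineer would, in place of code of your own. Each camera call takes 0.05 s, during which the arm holds its last target. There are 200 camera calls.

## Working session

There is one attempt and no reset: what is moved stays moved. The work goes in short steps, Python scripts to look and compute and a tool call to move; the robot and the scene stay as the last step left them, time stands still between calls to the robot, and variables do not carry over. Pictures are saved under pics/ and viewed, at most 10 in all, crops included, and the job is handed in when it is done.

Besides the shell and the picture viewer there is one more tool, called after "Request:" as name(argument=value, ...) on one line, values as JSON. apply_moves: Moves the arm, as the interface text tells. Its arguments: {"type":"object","properties":{"deltas":{"type":"array"},"squeeze":{"type":"number"}},"required":["deltas"]}

```bash
mkdir -p pics; ls; cat > h.py <<'E'
import numpy as np, cv2
from scipy.spatial.transform import Rotation as R
from rig import *
def rot(q): return R.from_quat([q[1],q[2],q[3],q[0]]).as_matrix()
def ray(p,px,z):
    d=rot(p["orientation"])@np.linalg.inv(p["K"])@np.array([px[0],px[1],1.]); c=np.array(p["position"])
    return c+d*(z-c[2])/d[2]
def proj(p,X):
    u=p["K"]@(rot(p["orientation"]).T@(np.array(X)-p["position"])); return u[:2]/u[2]
def save(p,n): cv2.imwrite("pics/"+n,cv2.cvtColor(p["frame"],cv2.COLOR_RGB2BGR))
E
python3 - <<'E'
from h import *
np.set_printoptions(precision=3,suppress=True)
Z=dict(square_blank_mid=.011,round_blank_mid=.011,square_station_seat=.02,square_station_mouth=.028,round_station_seat=.02,grease_tin=0,screwdriver=0,blue_marker=0)
s=get_state();print(s)
print(nose_length)
for n in("top","scene"):
    p=get_image(n);save(p,n+"0.png");print(n,p["position"],p["orientation"])
    for q,z in Z.items():
        for r in place_of(q,p)[:5]: print(q,np.array(r["point"]),round(r["score"],2),ray(p,r["point"],z))
E
```

```text
pics
{'clock': 0.0, 'qpos': array([-1.23 ,  0.277,  1.506, -0.   ,  1.361, -0.121]), 'qd': array([-0.   , -0.001, -0.001,  0.   , -0.001, -0.   ]), 'effort': array([  0.   , -41.677, -24.58 ,  -0.   ,   0.011,  -0.   ]), 'position': array([ 0.256, -0.514,  0.247]), 'ee_rot': array([-0.001,  0.973,  0.229, -0.   ]), 'contact_force': array([-0.26 ,  0.104, -0.391]), 'moment': array([ 0.026, -0.021, -0.003]), 'gripper_force': 0.0, 'width': 0.08537421178364415}
0.017
top [ 0.407 -0.011  1.369] [ 0.029 -0.7    0.713 -0.022]
square_blank_mid [183.  274.8] 0.8 [0.439 0.314 0.011]
square_blank_mid [260.8 246.8] 0.61 [0.499 0.137 0.011]
round_blank_mid [426.4 251.8] 0.88 [ 0.481 -0.239  0.011]
round_blank_mid [468.7 267.2] 0.69 [ 0.445 -0.333  0.011]
square_station_seat [263.7 244.7] 0.64 [0.504 0.129 0.02 ]
square_station_mouth [261.2 247.7] 0.73 [0.496 0.134 0.028]
round_station_seat [360.  236.4] 0.8 [ 0.518 -0.089  0.02 ]
grease_tin [233.8 193.2] 0.61 [0.625 0.199 0.   ]
screwdriver [331.6 187.8] 0.84 [ 0.634 -0.027  0.   ]
blue_marker [378.8 303.9] 0.79 [ 0.365 -0.129  0.   ]
scene [-0.301 -0.554  0.855] [-0.389  0.796 -0.423  0.192]
round_blank_mid [436.5 316.5] 0.97 [ 0.459 -0.335  0.011]
round_blank_mid [282.3 229.4] 0.63 [0.519 0.139 0.011]
round_blank_mid [398.7 293.7] 0.53 [ 0.475 -0.234  0.011]
square_station_seat [279.2 236.5] 0.89 [0.482 0.121 0.02 ]
square_station_mouth [281.8 226. ] 0.78 [0.514 0.136 0.028]
round_station_seat [354.2 259.4] 0.89 [ 0.512 -0.091  0.02 ]
round_station_seat [278.7 237.9] 0.3 [0.477 0.118 0.02 ]
grease_tin [285.4 206.2] 0.96 [0.622 0.207 0.   ]
screwdriver [355.7 230.7] 0.96 [ 0.635 -0.023  0.   ]
screwdriver [353.  257.7] 0.35 [ 0.536 -0.074  0.   ]
blue_marker [331.8 305.5] 0.75 [ 0.368 -0.119  0.   ]
```

View pics/top0.png

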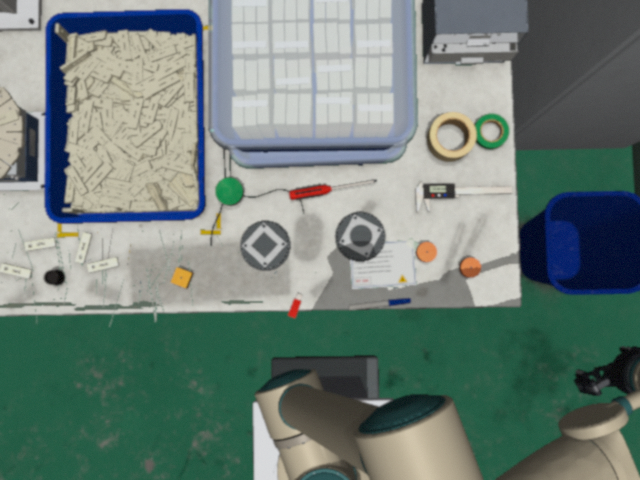

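View pics/scene0.png

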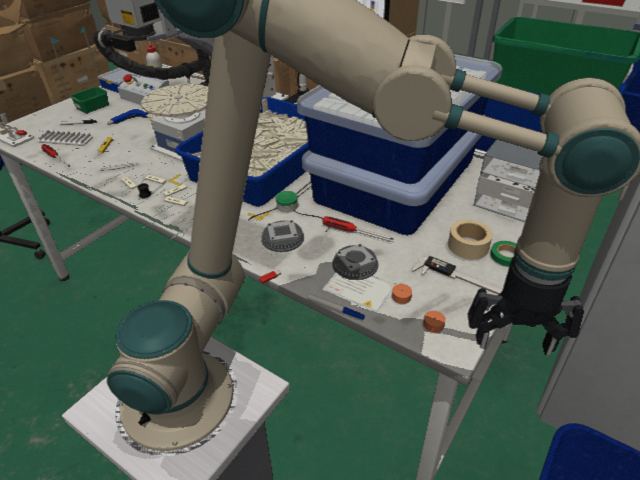

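```bash
cat > seg.py <<'E'
from h import *
np.set_printoptions(precision=4,suppress=True)
def blob(p,mask,c,r=14):
    m=np.zeros(mask.shape,np.uint8);cv2.circle(m,(int(c[0]),int(c[1])),r,255,-1);m&=mask
    n,l,st,ce=cv2.connectedComponentsWithStats(m)
    k=1+np.argmax(st[1:,4]);return ce[k],st[k,4],(l==k).astype(np.uint8)
def orange(p):
    h=cv2.cvtColor(p["frame"],cv2.COLOR_RGB2HSV);return cv2.inRange(h,(3,110,90),(25,255,255))
E
python3 - <<'E'
from seg import *
p=get_image("top");s=get_image("scene")
for q,nm,cs in((p,"top",[(426,252),(469,267),(182,278)]),(s,"scene",[(402,294),(434,321)])):
    for c in cs:
        ce,a,m=blob(q,orange(q),c); ct=cv2.findContours(m,0,2)[0][0]
        b=cv2.boxPoints(cv2.minAreaRect(ct)); W=np.array([ray(q,x,.022) for x in b])
        print(nm,c,ce,a,"z.022",ray(q,ce,.022)[:2],"z.011",ray(q,ce,.011)[:2],"sides mm",np.linalg.norm(W[1]-W[0])*1e3,np.linalg.norm(W[2]-W[1])*1e3,"ang",np.degrees(np.arctan2(*(W[1]-W[0])[1::-1])))
f=p["frame"]
def cr(f,x,y,r=32): return cv2.resize(f[y-r:y+r,x-r:x+r],(390,290) if 0 else (290,290),interpolation=cv2.INTER_CUBIC)
F=s["frame"]
im=np.vstack([np.hstack([cr(f,459,263),cr(f,182,278)]),np.hstack([cr(f,265,246),cr(f,360,237)])])
cv2.imwrite("pics/c1.png",im[...,::-1])
E
```

```text
top (426, 252) [426.1629 251.4984] 307 z.022 [ 0.4813 -0.2363] z.011 [ 0.4819 -0.2381] sides mm 42.65981102103235 42.75874680262163 ang -91.06178976661576
top (469, 267) [469.8204 266.904 ] 323 z.022 [ 0.4449 -0.3329] z.011 [ 0.4453 -0.3355] sides mm 44.75244419961793 42.57512747799603 ang -91.04569134523517
top (182, 278) [181.3808 277.2616] 302 z.022 [0.4333 0.3152] z.011 [0.4336 0.3179] sides mm 39.047075320413306 39.6269155222621 ang -22.02547451880125
scene (402, 294) [401.5645 293.2903] 310 z.022 [ 0.4701 -0.2431] z.011 [ 0.4803 -0.239 ] sides mm 41.848900492097776 60.83878671171869 ang -56.662651048826945
scene (434, 321) [434.7187 320.4832] 327 z.022 [ 0.4361 -0.3397] z.011 [ 0.4459 -0.3369] sides mm 41.55515640556399 60.186904063315986 ang -56.530329538285145
```

View pics/c1.png

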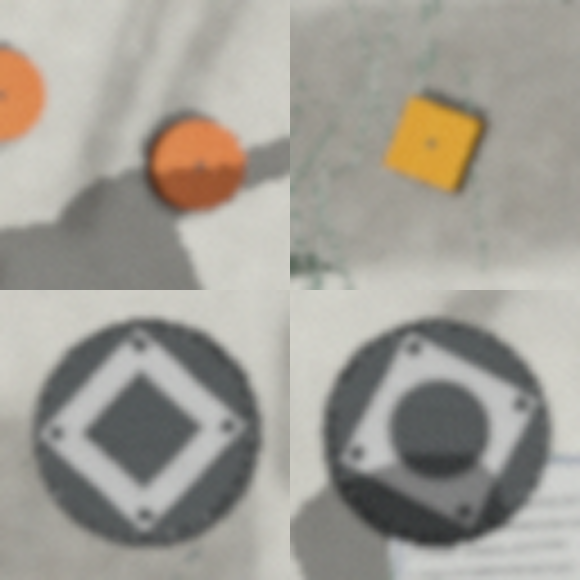

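```bash
cat > st.py <<'E'
from seg import *
def plate(p,c,r=24,thr=None):
    g=cv2.cvtColor(p["frame"],cv2.COLOR_RGB2GRAY)
    m=np.zeros(g.shape,np.uint8);cv2.circle(m,c,r,255,-1)
    t=thr or cv2.threshold(g[m>0].reshape(-1,1),0,255,cv2.THRESH_OTSU)[0]
    # upsample, warp to world plane z=.028, 0.25mm/px, 90 mm square
    c0=ray(p,c,.028); G=np.array([[-.045,-.045],[.045,-.045],[.045,.045],[-.045,.045]])
    src=np.float32([proj(p,[c0[0]+a,c0[1]+b,.028]) for a,b in G]); dst=np.float32([[0,0],[360,0],[360,360],[0,360]])
    w=cv2.warpPerspective(g,cv2.getPerspectiveTransform(src,dst),(360,360),flags=cv2.INTER_CUBIC)
    b=(w>t).astype(np.uint8); yy,xx=np.mgrid[:360,:360]; b[(xx-180)**2+(yy-180)**2>208**2]=0
    n,l,s_,_=cv2.connectedComponentsWithStats(b); b=(l==1+np.argmax(s_[1:,4])).astype(np.uint8)
    cts,hi=cv2.findContours(b,cv2.RETR_CCOMP,cv2.CHAIN_APPROX_NONE)
    k=sorted(range(len(cts)),key=lambda i:-cv2.contourArea(cts[i]))[:2]
    for i in k:
        (cx,cy),(sw,sh),an=cv2.minAreaRect(cts[i]); M=cv2.moments(cts[i]); 
        print("thr",t,"rect ctr",c0[:2]+(np.array([cx,cy])-180)*.25e-3,"size mm",sw*.25,sh*.25,"yaw",an,"centroid",c0[:2]+(np.array([M["m10"],M["m01"]])/M["m00"]-180)*.25e-3)
    return w
E
python3 - <<'E'
from st import *
p=get_image("top");s=get_image("scene")
ws=[]
for q,n,c in((p,"sq top",(265,245)),(p,"rd top",(360,237)),(s,"sq scene",(282,233)),(s,"rd scene",(355,258))):
    print(n);ws.append(plate(q,c))
cv2.imwrite("pics/w1.png",np.vstack([np.hstack(ws[:2]),np.hstack(ws[2:])])[::1,::1] if 0 else cv2.resize(np.vstack([np.hstack(ws[:2]),np.hstack(ws[2:])]),(600,600)))
E
```

```text
sq top
thr 135.0 rect ctr [0.5037 0.128 ] size mm 74.02511596679688 73.86140441894531 yaw 46.20604705810547 centroid [0.5035 0.1273]
thr 135.0 rect ctr [0.5034 0.128 ] size mm 42.553733825683594 42.44955062866211 yaw 46.65548324584961 centroid [0.5035 0.128 ]
rd top
thr 131.0 rect ctr [ 0.5201 -0.0895] size mm 74.80070495605469 73.38410186767578 yaw 61.38954162597656 centroid [ 0.5305 -0.0882]
thr 131.0 rect ctr [ 0.509  -0.0478] size mm 5.959575653076172 5.873826503753662 yaw 30.963754653930664 centroid [ 0.509  -0.0477]
sq scene
thr 114.0 rect ctr [0.5011 0.1262] size mm 72.26432800292969 72.08457946777344 yaw 45.97102355957031 centroid [0.4995 0.1252]
thr 114.0 rect ctr [0.4998 0.1251] size mm 42.18029022216797 44.315940856933594 yaw 45.78482437133789 centroid [0.4996 0.125 ]
rd scene
thr 113.0 rect ctr [ 0.5257 -0.0917] size mm 83.813232421875 58.737548828125 yaw 88.64680480957031 centroid [ 0.5299 -0.0897]
```

View pics/w1.png

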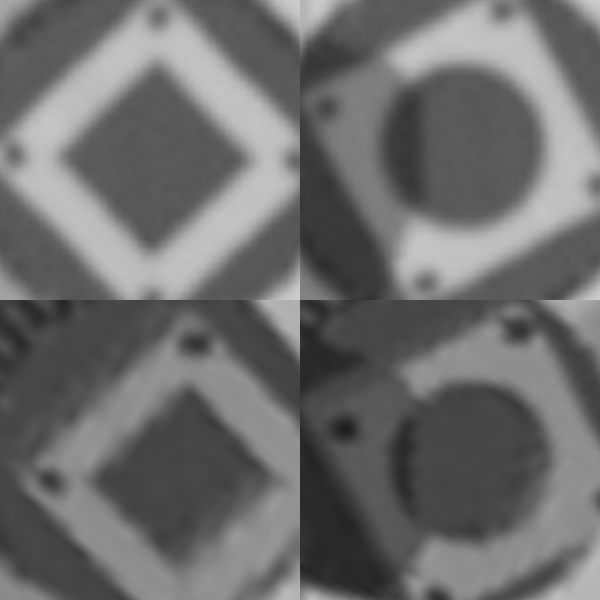

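```bash
cat > go.py <<'E'
import sys
from h import *
def go(x,y,z,psi):
    s=get_state(); M=rot(s["ee_rot"]); d=M.T@(np.array([x,y,z])-s["position"])*1e3
    cur=np.degrees(np.arctan2(M[1,1],M[0,1])); t=-((psi-cur+180)%360-180)
    print("t",round(s["clock"],2),"pos",np.round(s["position"],4),"psi",round(cur,2),"tool shift",np.round(d,1),"turn",round(t,1),"q",np.round(s["qpos"],2),"tilt",np.round(M[:,2],4),"w",round(s["width"]*1e3,1),"F",np.round(s["contact_force"],1))
if __name__=="__main__": go(*map(float,sys.argv[1:]))
E
python3 go.py .433 .316 .12 69
```

```text
t 1.1 pos [ 0.2562 -0.5148  0.2483] psi -63.54 tool shift [ 528.4 -665.   128.3] turn -132.5 q [-1.23  0.28  1.5   0.    1.36 -0.12] tilt [ 1.e-04 -1.e-04 -1.e+00] w 85.4 F [-0.2 -0.9  0.1]
```

Request:
apply_moves(deltas=[85,528,-665,80,-132,85,528,-665,80,-132,85,528,-665,80,-132,85,528,-665,80,-132,85,528,-665,80,-132,85,528,-665,80,-132,85,528,-665,80,-132,85,528,-665,80,-132,85,528,-665,80,-132,85,528,-665,80,-132,85,528,-665,80,-132,85,528,-665,80,-132], squeeze=30)

```text
clock: 2.1
position: [0.3596, -0.026, 0.2017]
ee_rot: [0.001, 0.554, 0.833, 0.0]
contact_force: [0.4, -0.1, -0.3]
width: 0.0851
gripper_force: 0.0
```

```bash
python3 go.py .433 .316 .09 69
```

```text
t 2.1 pos [ 0.3596 -0.026   0.2017] psi 22.72 tool shift [287.3 199.6 111.6] turn -46.3 q [-0.27 -0.02  1.98 -0.    1.18 -0.66] tilt [ 1.7e-03 -6.0e-04 -1.0e+00] w 85.1 F [ 0.4 -0.1 -0.3]
```

Request:
apply_moves(deltas=[85,287,200,112,-46,85,287,200,112,-46,85,287,200,112,-46,85,287,200,112,-46,85,287,200,112,-46,85,287,200,112,-46,85,287,200,112,-46,85,287,200,112,-46,85,287,200,112,-46,85,287,200,112,-46,85,287,200,112,-46])

```text
clock: 3.02
position: [0.4349, 0.3149, 0.0884]
ee_rot: [-0.001, 0.186, 0.983, -0.001]
contact_force: [0.4, -0.7, -0.6]
width: 0.0851
gripper_force: 0.0
```

```bash
python3 go.py .433 .316 .0265 69; python3 - <<'E'
from st import *
p=get_image("top");s=get_image("scene")
print("rd top");a=plate(p,(360,237));print("rd scene");b=plate(s,(355,258))
g=s["frame"]; save(s,"scene1.png")
for r in place_of("square_blank_mid",s)[:3]: print(r,ray(s,r["point"],.011))
m=orange(s);n,l,st_,ce=cv2.connectedComponentsWithStats(m)
for k in range(1,n):
    if 60<st_[k,4]<900: print(ce[k],st_[k,4],ray(s,ce[k],.016)[:2])
x,y=proj(s,[.433,.316,.03]).astype(int);print(x,y)
cv2.imwrite("pics/c2.png",cv2.resize(g[max(0,y-60):y+60,x-80:x+80],(640,480),interpolation=2)[...,::-1])
E
```

```text
t 3.02 pos [0.4349 0.3149 0.0884] psi 68.57 tool shift [ 2.1  0.4 61.9] turn -0.4 q [ 0.5   0.36  1.82 -0.    0.96 -0.7 ] tilt [-0.0012 -0.001  -1.    ] w 85.1 F [ 0.4 -0.7 -0.6]
rd top
thr 138.0 rect ctr [ 0.5197 -0.0894] size mm 73.6963119506836 73.76915740966797 yaw 60.945396423339844 centroid [ 0.519  -0.0894]
thr 138.0 rect ctr [ 0.5199 -0.0894] size mm 49.25 49.5 yaw 0.0 centroid [ 0.5198 -0.0894]
rd scene
thr 110.0 rect ctr [ 0.5197 -0.0868] size mm 80.62672424316406 72.10716247558594 yaw 61.38954162597656 centroid [ 0.5174 -0.0905]
thr 110.0 rect ctr [ 0.5163 -0.0914] size mm 50.2247200012207 50.02775955200195 yaw 66.80140686035156 centroid [ 0.5163 -0.0913]
{'point': [215.9, 221.6], 'score': 0.76} [0.446 0.316 0.011]
[104.6892 144.2568] 74 [0.5564 0.9479]
[259.2258 215.5   ] 62 [0.5288 0.2278]
[211.422  221.8165] 109 [0.4341 0.3206]
[468.0141 229.9014] 142 [ 0.7823 -0.2811]
[401.5902 293.3049] 305 [ 0.4757 -0.2409]
[186.5823 298.1646] 79 [0.1893 0.1653]
[201.9462 311.5615] 130 [0.179  0.1058]
[434.0758 320.809 ] 356 [ 0.4398 -0.3374]
211 218
```

View pics/c2.png

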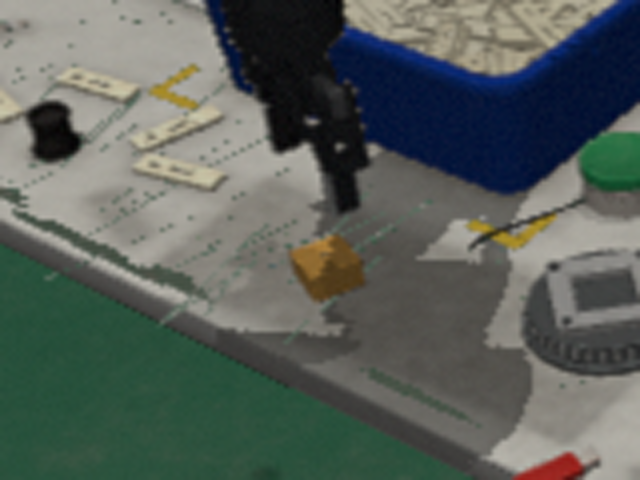

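Request:
apply_moves(deltas=[85,1.5,0.7,30,-0.5,85,1.5,0.7,52,-0.5,85,1.5,0.7,60,-0.5,85,1.5,0.7,62,-0.5,60,1.5,0.7,62,-0.5,45,1.5,0.7,62,-0.5,30,1.5,0.7,62,-0.5,30,1.5,0.7,62,-0.5,30,1.5,0.7,62,-0.5,30,1.5,0.7,62,-0.5,30,1.5,0.7,62,-0.5], squeeze=30)

```text
clock: 4.08
position: [0.4348, 0.3152, 0.0287]
ee_rot: [0.001, 0.183, 0.983, 0.001]
contact_force: [-0.6, -0.7, 5.8]
width: 0.0373
gripper_force: 30.5
```

```bash
python3 go.py .433 .316 .0265 69;python3 - <<'E'
from st import *
g=get_image("scene")["frame"];x,y=211,220
cv2.imwrite("pics/c3.png",cv2.resize(g[y-45:y+45,x-60:x+60],(640,480),interpolation=2)[...,::-1])
E
```

```text
t 4.08 pos [0.4348 0.3152 0.0287] psi 68.92 tool shift [2.  0.  2.2] turn -0.1 q [ 0.5   0.44  1.89 -0.    0.82 -0.7 ] tilt [ 2.3e-03  8.0e-04 -1.0e+00] w 37.3 F [-0.6 -0.7  5.8]
```

View pics/c3.png

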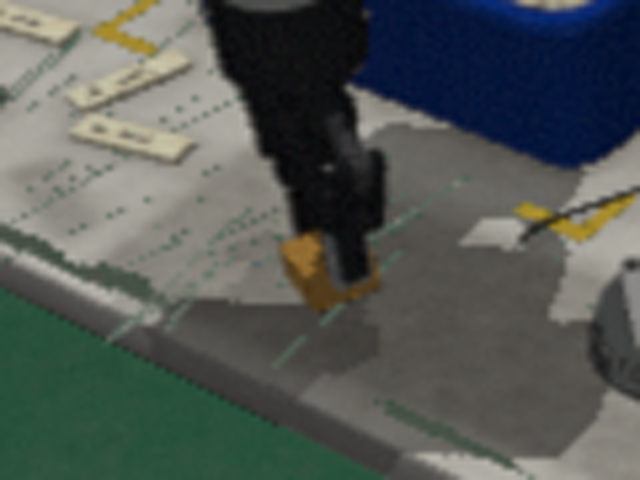

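Request:
apply_moves(deltas=[30,0,0,-20,0,30,0,0,-50,0,30,-20,-25,-60,7,30,-45,-55,-60,14,30,-70,-85,-60,21,30,-95,-115,-60,23,30,-115,-140,-60,23,30,-130,-151,-60,23,30,-130,-151,-60,23,30,-130,-151,-60,23])

```text
clock: 4.97
position: [0.5012, 0.1266, 0.0875]
ee_rot: [-0.0, 0.377, 0.926, 0.0]
contact_force: [-0.7, 0.5, -1.0]
width: 0.0369
gripper_force: 30.8
```

```bash
python3 go.py .5022 .1271 .06 46;python3 - <<'E'
from st import *
s=get_image("scene");t=get_image("top");x,y=282,225
a=cv2.resize(s["frame"][y-45:y+35,x-45:x+35],(400,400),interpolation=2);x,y=265,245
b=cv2.resize(t["frame"][y-40:y+40,x-40:x+40],(400,400),interpolation=2)
cv2.imwrite("pics/c4.png",np.hstack([a,b])[...,::-1])
E
```

```text
t 4.97 pos [0.5012 0.1266 0.0875] psi 45.76 tool shift [-0.3  1.  27.5] turn -0.2 q [ 0.11  0.34  1.86  0.    0.94 -0.69] tilt [ 1.e-04  4.e-04 -1.e+00] w 36.9 F [-0.7  0.5 -1. ]
```

View pics/c4.png

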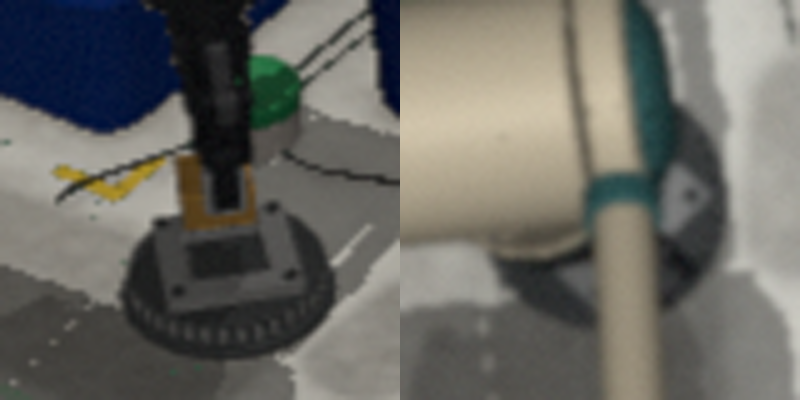

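Request:
apply_moves(deltas=[30,0,1,15,0,30,0,1,25,0,30,0,1,28,0,30,0,1,30,0,30,0,1,31,0,30,0,1,32,0,30,0,1,33,0,30,0,1,33,0])

```text
clock: 5.73
position: [0.501, 0.1283, 0.0557]
ee_rot: [-0.0, 0.375, 0.927, -0.0]
contact_force: [-4.2, -0.3, 8.6]
width: 0.037
gripper_force: 31.9
```

```bash
python3 go.py .5022 .1271 .0487 46
```

```text
t 5.73 pos [0.501  0.1283 0.0557] psi 45.92 tool shift [-1.7 -0.   7. ] turn -0.1 q [ 0.12  0.38  1.9   0.    0.87 -0.69] tilt [-7.e-04  1.e-04 -1.e+00] w 37.0 F [-4.2 -0.3  8.6]
```

Request:
apply_moves(deltas=[30,0.5,-0.5,0,0,30,1,-1,0,0,30,1,-1,1,0,30,1,-1,1,0,30,1,-1,1,0])

```text
clock: 6.15
position: [0.5012, 0.1281, 0.0554]
ee_rot: [0.001, 0.375, 0.927, 0.001]
contact_force: [-1.5, -0.9, 9.5]
width: 0.0372
gripper_force: 32.2
```

```bash
python3 go.py .5022 .1271 .0487 46
```

```text
t 6.15 pos [0.5012 0.1281 0.0554] psi 45.92 tool shift [-1.4 -0.   6.7] turn -0.1 q [ 0.12  0.38  1.9  -0.    0.86 -0.69] tilt [ 0.0028  0.     -1.    ] w 37.2 F [-1.5 -0.9  9.5]
```

Request:
apply_moves(deltas=[30,0.5,-0.5,0,3,30,0.5,-0.5,0,6,30,0.5,-0.5,0,9,30,0.5,-0.5,0,9,30,0.5,-0.5,0,5,30,0.5,-0.5,0,2,30,0.5,-0.5,0,-2,30,0.5,-0.5,0,-5,30,0.5,-0.5,0,-9,30,0.5,-0.5,0,-9,30,0.5,-0.5,0,-4,30,0.5,-0.5,0,0])

```text
clock: 7.15
position: [0.5012, 0.1276, 0.0555]
ee_rot: [0.002, 0.377, 0.926, 0.0]
contact_force: [-1.5, -3.6, 10.3]
width: 0.0371
gripper_force: 32.2
```

```bash
python3 go.py .5022 .1271 .0487 46; python3 - <<'E'
from st import *
s=get_image("scene");x,y=282,228
cv2.imwrite("pics/c5.png",cv2.resize(s["frame"][y-32:y+32,x-40:x+40],(800,600)[:2] if 0 else (750,600),interpolation=2)[...,::-1])
print(get_state()["moment"])
E
```

```text
t 7.15 pos [0.5012 0.1276 0.0555] psi 45.76 tool shift [-1.1  0.4  6.8] turn -0.2 q [ 0.12  0.37  1.9  -0.    0.86 -0.68] tilt [ 4.1e-03 -9.0e-04 -1.0e+00] w 37.1 F [-1.5 -3.6 10.3]
[-0.2031  0.2755  0.0435]
```

View pics/c5.png

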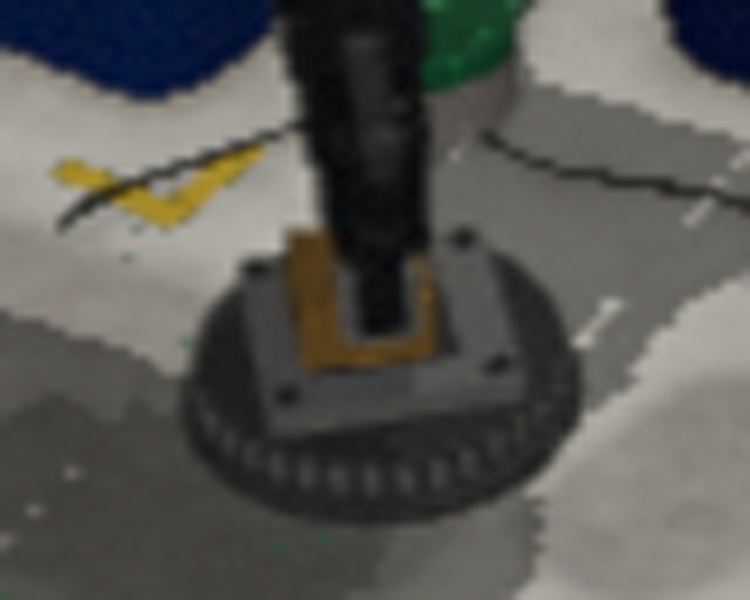

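Request:
apply_moves(deltas=[30,0,0,-3,0,30,-2,0.5,-4,0,30,-4,1,-4,0,30,-4,1,-2,0,30,-4,1,0,0,30,-4,1,0,0,30,-4,1,1,0,30,-4,1,1,0])

```text
clock: 7.87
position: [0.5037, 0.1256, 0.0522]
ee_rot: [0.001, 0.375, 0.927, 0.0]
contact_force: [3.0, -2.5, -0.9]
width: 0.0374
gripper_force: 31.0
```

```bash
python3 go.py .5022 .1271 .0487 46
```

```text
t 7.87 pos [0.5037 0.1256 0.0522] psi 45.92 tool shift [ 2.1 -0.   3.5] turn -0.1 q [ 0.11  0.38  1.9  -0.    0.86 -0.69] tilt [ 1.1e-03 -4.0e-04 -1.0e+00] w 37.4 F [ 3.  -2.5 -0.9]
```

Request:
apply_moves(deltas=[30,-0.7,0,1.5,0,30,-0.7,0,3,0,30,-0.7,0,4,0,30,-0.7,0,5,0,30,-0.7,0,5,0])

```text
clock: 8.28
position: [0.5034, 0.1254, 0.0487]
ee_rot: [0.0, 0.375, 0.927, 0.0]
contact_force: [-2.8, -0.6, 11.4]
width: 0.0373
gripper_force: 32.3
```

```bash
python3 go.py .5022 .1271 .0487 46
```

```text
t 8.28 pos [0.5034 0.1254 0.0487] psi 45.9 tool shift [2.  0.3 0. ] turn -0.1 q [ 0.11  0.39  1.91  0.    0.85 -0.69] tilt [ 2.e-04  0.e+00 -1.e+00] w 37.3 F [-2.8 -0.6 11.4]
```

Request:
apply_moves(deltas=[38,0,0,-1,0,60,0,0,-1,0,70,0,0,-1,0,70,0,0,-1,0,70,0,0,-3,0,70,0,0,-15,0,75,0,0,-45,0,75,0,0,-80,0,75,0,0,-90,0])

```text
clock: 9.03
position: [0.5061, 0.1258, 0.1416]
ee_rot: [0.003, 0.375, 0.927, 0.002]
contact_force: [0.9, 0.2, 0.5]
width: 0.0749
gripper_force: 0.0
```

```bash
python3 go.py .4435 -.336 .1 65
```

```text
t 9.03 pos [0.5061 0.1258 0.1416] psi 45.91 tool shift [-276.2 -375.4   40.7] turn -19.1 q [ 0.11  0.28  1.79  0.    1.07 -0.69] tilt [ 7.1e-03  9.0e-04 -1.0e+00] w 74.9 F [0.9 0.2 0.5]
```

Request:
apply_moves(deltas=[85,-276,-375,0,-19,85,-276,-375,0,-19,85,-276,-375,0,-19,85,-276,-375,0,-19,85,-276,-375,0,-19,85,-276,-375,0,-19,85,-276,-375,0,-19,85,-276,-375,0,-19,85,-276,-375,10,-19,85,-276,-375,20,-19,85,-276,-375,40,-19,85,-276,-375,40,-19])

```text
clock: 10.03
position: [0.4401, -0.3398, 0.0964]
ee_rot: [0.0, 0.218, 0.976, -0.001]
contact_force: [-0.9, -0.2, 0.6]
width: 0.0849
gripper_force: 0.0
```

```bash
python3 - <<'E'
from st import *
p=get_image("top")
c,a,m=blob(p,orange(p),(265,244),20);print("square now",c,a,ray(p,c,.042)[:2])
w=plate(p,(360,237))
ct=cv2.findContours(m,0,2)[0][0];print(cv2.minAreaRect(ct))
cc,_,_=blob(p,orange(p),(426,252));print("other disc",ray(p,cc,.022)[:2])
E
python3 go.py .4435 -.336 .0265 65
```

```text
square now [263.594  244.5403] 298 [0.5023 0.1271]
thr 128.0 rect ctr [ 0.5224 -0.0909] size mm 74.45677185058594 68.32256317138672 yaw 60.61098861694336 centroid [ 0.5267 -0.0982]
((263.5000305175781, 244.50003051757812), (16.970561981201172, 16.970561981201172), 45.0)
other disc [ 0.4808 -0.2365]
t 10.08 pos [ 0.4392 -0.3425  0.0942] psi 64.71 tool shift [-1.2  8.  67.6] turn -0.3 q [-0.79  0.38  1.77 -0.    0.99 -1.91] tilt [-0.0022 -0.0024 -1.    ] w 85.6 F [ 0.4 -4.  -0.3]
```

Request:
apply_moves(deltas=[85,0,0,0,0,85,0,0,0,0])

```text
clock: 10.25
position: [0.4402, -0.3356, 0.0967]
ee_rot: [-0.001, 0.218, 0.976, 0.001]
contact_force: [-0.3, 0.8, 0.0]
width: 0.0851
gripper_force: 0.0
```

```bash
python3 go.py .4435 -.336 .0265 65
```

```text
t 10.25 pos [ 0.4402 -0.3356  0.0967] psi 64.82 tool shift [-3.3  0.9 70.2] turn -0.2 q [-0.78  0.37  1.77  0.    1.   -1.91] tilt [-0.0013  0.0021 -1.    ] w 85.1 F [-0.3  0.8  0. ]
```

Descend and close (first centring squeeze).

Request:
apply_moves(deltas=[85,-3.3,1,30,0,85,-3.3,1,55,0,85,-3.3,1,66,0,85,-3.3,1,70,0,70,-3.3,1,70,0,55,-3.3,1,70,0,40,-3.3,1,70,0,40,-3.3,1,70,0,40,-3.3,1,70,0,40,-3.3,1,70,0,40,-3.3,1,70,0], squeeze=20)

```text
clock: 11.17
position: [0.4452, -0.3368, 0.029]
ee_rot: [0.001, 0.217, 0.976, -0.0]
contact_force: [-0.2, 2.7, 6.5]
width: 0.0448
gripper_force: 20.3
```

```bash
python3 go.py .4435 -.336 .0265 -25
```

```text
t 11.17 pos [ 0.4452 -0.3368  0.029 ] psi 64.88 tool shift [ 1.8 -0.   2.5] turn 89.9 q [-0.77  0.46  1.84  0.    0.84 -1.91] tilt [ 0.0024 -0.0012 -1.    ] w 44.8 F [-0.2  2.7  6.5]
```

Request:
apply_moves(deltas=[60,0,0,0,0,85,0,0,0,0,85,0,0,0,0,85,0,0,0,7,85,0,0,0,14,85,0,0,0,21,85,0,0,0,28,85,0,0,0,35,85,0,0,0,42,85,0,0,0,49,85,0,0,0,56,85,0,0,0,63])

```text
clock: 12.17
position: [0.4441, -0.3366, 0.0272]
ee_rot: [-0.0, 0.697, 0.717, -0.0]
contact_force: [0.4, -0.8, -0.0]
width: 0.0848
gripper_force: 0.0
```

Request:
apply_moves(deltas=[85,0,0,0,7,85,0,0,0,14,85,0,0,0,21,85,0,0,0,27,85,0,0,0,27,65,0,0,0,27,40,0,0,0,27,40,0,0,0,27,40,0,0,0,27,40,0,0,0,27,40,0,0,0,27], squeeze=30)

```text
clock: 13.08
position: [0.4443, -0.3366, 0.0277]
ee_rot: [0.0, 0.844, 0.537, -0.0]
contact_force: [0.4, 0.0, 3.0]
width: 0.0446
gripper_force: 30.5
```

```bash
python3 go.py .518 -.0904 .088 -25
```

```text
t 13.08 pos [ 0.4443 -0.3366  0.0277] psi -25.06 tool shift [254.2 -37.5 -60.4] turn -0.1 q [-0.77  0.46  1.84 -0.    0.84 -0.34] tilt [ 2.e-04 -4.e-04 -1.e+00] w 44.6 F [0.4 0.  3. ]
```

Request:
apply_moves(deltas=[40,0,0,-20,0,40,0,0,-50,0,40,25,-4,-60,0,40,60,-9,-60,0,40,100,-15,-60,0,40,140,-21,-60,0,40,180,-27,-60,0,40,215,-32,-60,0,40,240,-35,-60,0,40,254,-37,-60,0,40,254,-37,-60,0,40,254,-37,-60,0])

```text
clock: 14.08
position: [0.5183, -0.0902, 0.0871]
ee_rot: [-0.0, 0.843, 0.538, -0.0]
contact_force: [-0.1, 0.4, -1.8]
width: 0.0443
gripper_force: 31.2
```

Request:
apply_moves(deltas=[40,0,0,5,0,40,0,0,10,0,40,0,0,10,0])

```text
clock: 14.33
position: [0.5173, -0.0916, 0.0761]
ee_rot: [-0.001, 0.844, 0.536, -0.001]
contact_force: [-0.0, -0.3, -1.4]
width: 0.0442
gripper_force: 31.2
```

```bash
python3 go.py .518 -.0904 .0585 -25
```

```text
t 14.33 pos [ 0.5173 -0.0916  0.0761] psi -25.19 tool shift [ 1.4  0.1 17.6] turn -0.2 q [-0.31  0.36  1.86 -0.    0.93  0.13] tilt [-2.5e-03  5.0e-04 -1.0e+00] w 44.2 F [-0.  -0.3 -1.4]
```

Request:
apply_moves(deltas=[40,0.3,0,12,0,40,0.3,0,17,0,40,0.3,0,19,0,40,0.3,0,20,0,40,0.3,0,21,0,40,0.3,0,22,0,40,0.3,0,22,0])

```text
clock: 14.92
position: [0.5187, -0.0906, 0.0555]
ee_rot: [0.0, 0.844, 0.537, 0.0]
contact_force: [-0.6, -0.1, -1.0]
width: 0.0443
gripper_force: 31.2
```

```bash
python3 go.py .518 -.0904 .0477 -25
```

```text
t 14.92 pos [ 0.5187 -0.0906  0.0555] psi -25.1 tool shift [-0.1 -0.8  7.8] turn -0.1 q [-0.31  0.39  1.88 -0.    0.87  0.13] tilt [ 3.e-04 -2.e-04 -1.e+00] w 44.3 F [-0.6 -0.1 -1. ]
```

Request:
apply_moves(deltas=[40,0,0,2,0,40,0,0,4,0,40,0,0,6,0,40,0,0,8,0,40,0,0,9,0,40,0,0,9,0])

```text
clock: 15.42
position: [0.5186, -0.0905, 0.0476]
ee_rot: [0.0, 0.844, 0.537, 0.0]
contact_force: [-1.9, 0.6, 10.2]
width: 0.0447
gripper_force: 32.1
```

```bash
python3 go.py .518 -.0904 .0477 -25
```

```text
t 15.42 pos [ 0.5186 -0.0905  0.0476] psi -25.09 tool shift [-0.2 -0.6 -0.1] turn -0.1 q [-0.3   0.4   1.89 -0.    0.85  0.13] tilt [ 3.e-04 -2.e-04 -1.e+00] w 44.7 F [-1.9  0.6 10.2]
```

Home at z 0.0476, as predicted. Release and retreat.

Request:
apply_moves(deltas=[45,0,0,-1,0,65,0,0,-1,0,75,0,0,-1,0,75,0,0,-1,0,75,0,0,-4,0,75,0,0,-18,0,75,0,0,-50,0,75,0,0,-90,0,75,0,0,-120,0,75,0,0,-150,0])

```text
clock: 16.25
position: [0.5187, -0.0905, 0.1984]
ee_rot: [0.0, 0.844, 0.537, 0.0]
contact_force: [0.5, -1.1, -0.2]
width: 0.0748
gripper_force: 0.0
```

Request:
apply_moves(deltas=[75,-60,20,0,0,75,-120,60,0,0,75,-160,90,0,0,75,-200,120,0,0,75,-230,140,0,0,75,-230,140,0,0,75,-230,140,0,0,75,-230,140,0,0])

```text
clock: 16.92
position: [0.5482, -0.3638, 0.1956]
ee_rot: [0.001, 0.845, 0.535, -0.001]
contact_force: [0.4, 0.3, 0.2]
width: 0.0748
gripper_force: 0.0
```

```bash
python3 go.py .518 -.0904 .0477 -25; python3 - <<'E'
from st import *
t=get_image("top");s=get_image("scene")
for p,cs in((t,[(264,245),(360,237)]),(s,[(282,228),(355,255)])):
    for c in cs:
        try: ce,a,m=blob(p,orange(p),c,20);print(c,ce,a,ray(p,ce,.042)[:2])
        except Exception as e: print(c,e)
a=cv2.resize(t["frame"][205:285,230:390],(800,400),interpolation=2)[:,:]
b=cv2.resize(s["frame"][195:295,250:400],(400,267),interpolation=2)
b2=np.zeros((200,800,3),np.uint8);b=cv2.resize(s["frame"][205:275,250:390],(400,200),interpolation=2);b2[:,:400]=b
cv2.imwrite("pics/f.png",np.vstack([a,b2])[...,::-1])
E
```

```text
t 16.92 pos [ 0.5482 -0.3638  0.1956] psi -25.34 tool shift [ 234.6 -144.6  147. ] turn -0.3 q [-0.69  0.43  1.4  -0.    1.31 -0.25] tilt [ 7.0e-04 -3.1e-03 -1.0e+00] w 74.8 F [0.4 0.3 0.2]
(264, 245) [263.594  244.5403] 298 [0.5023 0.1271]
(360, 237) [360.6556 235.1782] 331 [ 0.5192 -0.0889]
(282, 228) [281.2609 227.7989] 184 [0.4929 0.1204]
(355, 255) [355.633  253.2936] 218 [ 0.5122 -0.0949]
```

View pics/f.png

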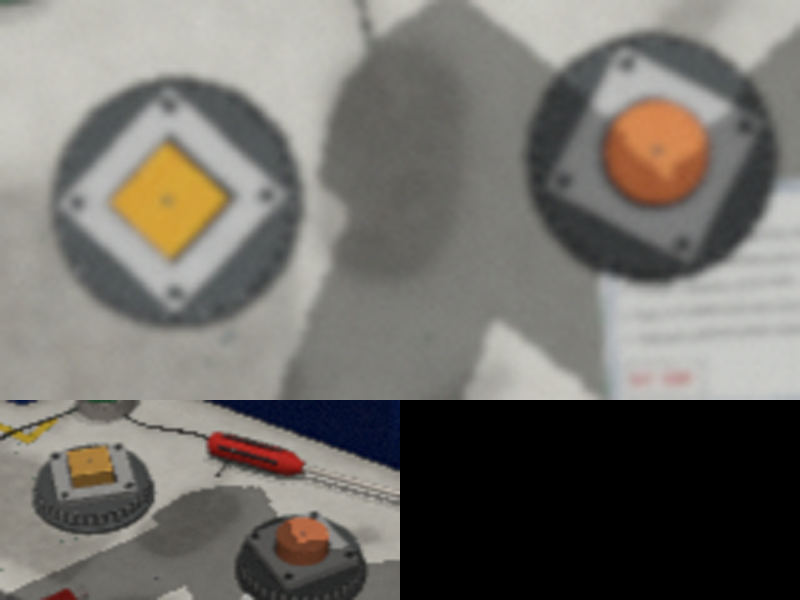

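Both blanks lie seated and centred: square at about (168,200) and round at about (657,152) in the crop, with the gripper clear. The top-camera offsets from the cavity centres are about 1.5 mm and 0.8 mm.

```bash
python3 -c "
from rig import *
print(sign_off())"
```

```text
the job is handed in; nothing more can be done
None
```

The job is handed in at about 17 s: by arm height and contact force both blanks are fully home in their own cavities, the last top picture puts them within about 1.5 mm of centre, and the gripper is clear; no verdict was returned.

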